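Fit the priming knob on the nutrient doser and hold it down

TASK

Lift the orange splash hood off the blue dosing unit, drape it astride the steel bar of the rail and let go of it. Then take the black knob from the bench, turn it so that its white pointer faces the same way as the flat of the D-shaft, push it fully home on the shaft, press it on down against the shaft's spring as far as it goes, and finish while still holding it pressed down. Leave everything else on the bench where it stands.

Things in the scene. Friction and masses are not known exactly. Their poses are not given: they have to be found in the camera images.
- doser: Blue dosing unit, fixed: a box 150 x 150 mm, 60 mm tall; origin under its centre. The D-shaft rises 30 mm from the middle of its flat top, with a black collar 32 mm across, 4 mm tall round its foot, white mark on the flat's side. The unit and the rail may stand on either side of the bench, turned a little.
- shaft_top (a point): Centre of the top face of the upright aluminium D-shaft, 90 mm above the bench when not pressed; moves with it. Shaft 16 mm in diameter with a flat along its length 4.5 mm from the axis; this frame's +x points out of the flat, z up. Top edge bevelled 1.5 mm. The flat's direction varies, within 1 rad of world +x; the shaft turns only stiffly (0.6 N m).
- plunger (a joint): How far the D-shaft is pressed down, m: 0 up, 0.008 at its stop. Spring: starts to yield at 5.6 N, about 11 N at the stop; springs back when let go.
- hood: Orange splash hood, 90 to 160 g, an inverted U over the shaft; origin at the centre of its footprint, z up. Two walls, 4 mm thick, 60 mm tall, 60 mm long along y, 44 mm clear between them across x; y ends open. Roof 4 mm thick, its top 64 mm above the origin; on it a black grip fin, 10 mm thick along x, 40 mm long along y, its top at 100 mm.
- hood_in (a point): Centre of the underside of the hood's roof, 60 mm above the hood's origin; this is what rests on the bar when the hood hangs. Axes as the hood's.
- rail: Steel rail, fixed: a horizontal round bar, 14 mm in diameter and 180 mm long along its own y axis, carried by a post at each end on a round foot 70 mm across; origin on the bench under the middle of the bar.
- rail_mid (a point): Middle of the bar, on its axis, 100 mm above the bench; y runs along the bar, z up.
- knob: Black knob, 40 to 70 g, upright on the bench, bore down; origin at the centre of its underside, z up. Round skirt 44 mm across, 20 mm tall; on it a straight grip bar 14 mm thick along y, 40 mm long along x, its top 50 mm above the origin. Bore open below, 16 mm deep, D-shaped: 18 mm round, its flat 5.5 mm from the axis on the +x side.
- knob_pointer (a point): Foot of the white pointer, on the knob's +x side, 20 mm from the axis, 16 mm above the underside. The pointer is a white line on the grip bar's top from the middle to the +x end and down that end. The knob goes on only with it over the shaft's flat (within 0.14 rad); fully on, the knob's origin is 16 mm below the shaft top, 10 mm above the collar.
- net_pot: Bystander: white plastic net pot, an open cup, 52 mm across, 50 mm tall; origin under its centre.
- seed_jar: Bystander: glass jar with green cap, 60 mm across, 90 mm tall; origin under its centre.
- beaker: Bystander: clear beaker, 70 mm across, 85 mm tall; origin under its centre.
- spoon: Bystander: steel spoon lying flat on the bench; origin on the bench below it.
- tape_roll: Bystander: purple tape roll lying flat, 90 mm across, 24 mm tall; origin under its centre.
- sprayer: Bystander: white spray bottle with a black head and green band, 82 mm across, 210 mm tall; origin under its centre.
There are look-alikes about, which are no part of the job. Leave any purple, red or yellow look-alike of the hood alone.

How it is judged:
By the outcome, as a careful person would: the job done as asked, in the order asked, and still so for the second after the job is handed in, while the arm keeps its last pose, push and grip.
It also fails if it takes over 67 s, if anything falls off the work surface, if the arm or the gripper's body presses on something with over 40 N, if the wrist force passes 120 N, or if a joint passes its speed limit or range.

ROBOT

A 7-joint arm with a two-finger parallel gripper is mounted at the origin on the work surface. World frame = base frame: x ahead of the robot, y to its left, z up, the work surface at z = 0. Lengths are in m, angles in rad, forces in N, time in s.
With the tool pointing down it reaches from about 0.425 to 0.925 m from the base axis. Payload 6.8 kg.
Tool frame: the origin (TCP) lies at the very end of the fingers, on their centre line; the grasp point (between the pads) lies 19 mm behind it; z points along the fingers, y is the line along which they close (so a half turn about z gives the same grasp; the last joint's range is limited). The gripper opens to 85 mm and grips with 20 to 120 N. Pads are 22 mm wide; open, the fingers measure 114 mm over their backs; the gripper's body (76 mm by 85 mm) begins 54 mm behind the grasp point. The pads swing forward as they close: fully open they stand 13 mm farther back than shut.
Start: joints at [1.119, 0.477, 0.022, 1.555, -0.011, 1.109, -0.083], TCP at [0.228, -0.636, 0.231] pointing down, gripper open.
Joint ranges: [-2.96, 2.96], [-0.34, 2.1], [-1.41, 1.46], [0.24, 2.44], [-1.37, 4.51], [0.17, 1.92], [-2.96, 2.96]. Speed limits (rad/s): [2.39, 2.39, 3.14, 3.14, 3.14, 3.14, 3.14].

INTERFACE

Orientations are given as a unit quaternion [w, x, y, z].
In Python, from station import get_obs, read_camera, hand_in gives the robot as it stands.
- The arm moves only by the tool arm_command, never from a script. Its argument "commands" is one flat list of numbers, 7 for each row, row after row: the shift along the tool's x, y, z in m, then the turn, a rotation vector about the tool's x, y, z in degrees, then the opening, from 0 (shut) to 1 (fully open). In form: [tx, ty, tz, rx, ry, rz, fingers, tx, ty, tz, rx, ry, rz, fingers, ...]. A call has 1 to 8 rows; each row is the pose to reach, as a shift and turn from the pose commanded when the call began, along the tool's axes at that moment; what a row does not reach only later rows make up. A row lasts 1/10 s, in which the tool goes at most 50 mm and 8.59 degrees, less where a joint would pass 70% of its speed; a pose out of reach is approached as far as the arm can. A call with a gripper value outside its range is refused whole. The fingers move at their own pace and stop on an object; "force" is the grip in N (left out, the last holds). Time passes only in rows, so rows that repeat a pose let the fingers close. It gives the time, the measured TCP pose, the force, the opening and the grip force at its end, in the units of the state.
- get_obs(): the state, without advancing time (a new reading comes with each control period).
- read_camera(name): name is "scene" or "top" or "wrist"; returns a dict with "img" (384x512x3 uint8, red, green, blue), "camera_matrix" (3x3 intrinsics, pixels), "pose" (4x4, takes a point from camera to world coordinates). Camera axes: x right, y down, z forward; pixel columns grow to the right and rows downward; lengths in m; the calibration is good to about 2 mm. A picture is of the moment at which its call begins. There is no depth.
- hand_in(): hands the job in; it is judged then, once.
The state is a dict: "t": time; "q": joint angles; "joint_vel": joint speeds; "joint_torque": joint torques, N m; "eef_pos": TCP position; "tool_rot": TCP orientation; "contact_force": force on the tool from outside, world axes, zero at the start; "torque": the same for the moment, N m; "gripper_width": opening from 0.0 (shut) to 1.0 (fully open); "grasp_force": force on a finger pad.
Only numpy, scipy, OpenCV 4.12 (cv2) and the standard library are available. Lean on these libraries where they do the work, as an engineer would, in place of code of your own. Each camera call takes 0.05 s, during which the arm holds its last target. There are 200 camera calls.

## Working session

There is one attempt and no reset: what is moved stays moved. The work goes in short steps, Python scripts to look and compute and a tool call to move; the robot and the scene stay as the last step left them, time stands still between calls to the robot, and variables do not carry over. Pictures are saved under pics/ and viewed, at most 10 in all, crops included, and the job is handed in when it is done.

Besides the shell and the picture viewer there is one more tool, called after "Call:" as name(argument=value, ...) on one line, values as JSON. arm_command: Moves the arm, as the interface text tells. Its arguments: {"type":"object","properties":{"commands":{"type":"array","items":{"type":"number"}},"force":{"type":"number"}},"required":["commands"]}

```bash
mkdir -p pics; ls; cat > h.py <<'E'
import numpy as np, cv2
from station import get_obs, read_camera, hand_in
def ray(c,u,v):
    K,P=c["camera_matrix"],c["pose"]
    d=P[:3,:3]@np.linalg.solve(K,[u,v,1.]); return P[:3,3],d
def onz(c,u,v,z):
    o,d=ray(c,u,v); return o+d*(z-o[2])/d[2]
def proj(c,p):
    P=c["pose"]; q=c["camera_matrix"]@(P[:3,:3].T@(np.array(p)-P[:3,3])); return q[:2]/q[2]
def save(c,n): cv2.imwrite("pics/"+n+".png",c["img"][:,:,::-1])
E
python3 - <<'E'
from h import *
o=get_obs(); print(o["eef_pos"],o["tool_rot"],o["t"],o["gripper_width"])
ims=[]
for n in("scene","top"):
    c=read_camera(n); save(c,n); np.save(n+".npy",c,allow_pickle=True)
    print(n,c["pose"].round(3).tolist(),c["camera_matrix"].round(1).tolist())
E
```

```text
pics
[ 0.22732052 -0.63495209  0.23030223] [-8.93932223e-04  9.85257691e-01  1.71074357e-01 -2.17036714e-04] 0.0 0.9967540507260584
scene [[-0.877, 0.276, -0.393, 0.96], [0.48, 0.495, -0.724, 0.75], [-0.005, -0.824, -0.567, 0.713], [0.0, 0.0, 0.0, 1.0]] [[384.4, 0.0, 259.1], [0.0, 384.4, 192.4], [0.0, 0.0, 1.0]]
top [[-0.014, -0.999, 0.051, 0.485], [-0.999, 0.015, 0.029, -0.047], [-0.03, -0.051, -0.998, 1.222], [0.0, 0.0, 0.0, 1.0]] [[407.4, 0.0, 259.1], [0.0, 407.4, 190.3], [0.0, 0.0, 1.0]]
```

View pics/scene.png

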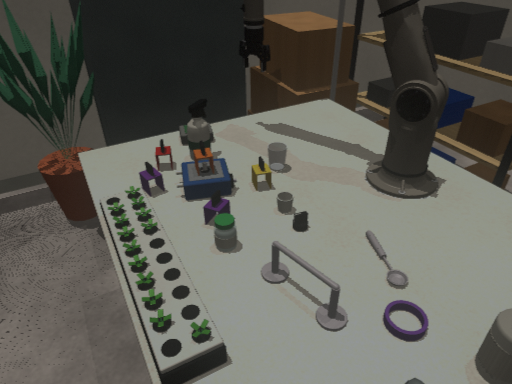

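View pics/top.png

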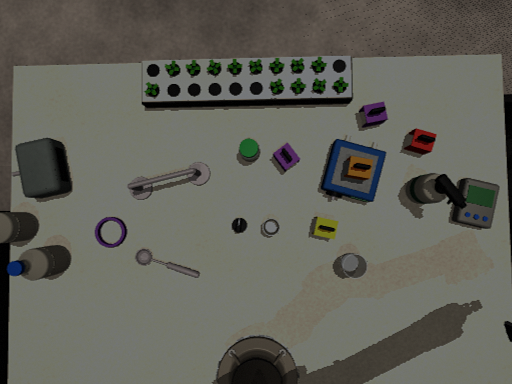

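The top view shows the orange hood on the blue unit at (360,167), the knob at (239,225) and the rail's bar from (137,186) to (198,174). The hood look-alikes are purple at (287,157) and (374,114), red at (421,141) and yellow at (326,228). Only (360,167) is orange and on the blue unit. I'll confirm with an enlarged crop and measure.

```bash
python3 - <<'E'
from h import *
c=np.load("top.npy",allow_pickle=True).item(); s=np.load("scene.npy",allow_pickle=True).item()
im=c["img"]; hsv=cv2.cvtColor(im,cv2.COLOR_RGB2HSV)
def crop(img,x,y,w,h,S): return cv2.resize(img[y:y+h,x:x+w],None,fx=S,fy=S,interpolation=cv2.INTER_CUBIC)
a=crop(im,315,130,80,75,5); b=crop(im,220,205,80,75,5)[:, :400]
a2=crop(im,120,150,100,60,4); b2=crop(s["img"],175,140,80,60,5)[:240]
a2=a2[:240,:400]
cv2.imwrite("pics/crop.png",np.vstack([np.hstack([a[:300],b[:300]]),np.hstack([a2,b2])])[:,:,::-1])
# masks
H,S,V=[hsv[:,:,i].astype(int) for i in range(3)]
om=((H>8)&(H<20)&(S>170)&(V>90)).astype(np.uint8); om[:130]=0;om[205:]=0;om[:,:315]=0;om[:,395:]=0
print("orange",cv2.moments(om,True)["m00"])
cn=max(cv2.findContours(om,0,2)[0],key=cv2.contourArea); r=cv2.minAreaRect(cn); print(r)
for p in cv2.boxPoints(r): print(onz(c,*p,0.124).round(4))
bm=((H>105)&(H<125)&(S>150)&(V>40)).astype(np.uint8); bm[:130]=0;bm[210:]=0;bm[:,:310]=0;bm[:,395:]=0
cn=max(cv2.findContours(bm,0,2)[0],key=cv2.contourArea); r=cv2.minAreaRect(cn); print("blue",r)
for p in cv2.boxPoints(r): print(onz(c,*p,0.06).round(4))
for n,u,v,z in(("knob",239,225,.05),("railA",140,186,.1),("railB",198,174,.1)): print(n,onz(c,u,v,z).round(4))
E
```

```text
orange 275.0
((359.9880065917969, 166.81600952148438), (21.555696487426758, 18.60408592224121), 10.30484676361084)
[ 0.5817 -0.2538  0.124 ]
[ 0.631  -0.2639  0.124 ]
[ 0.6196 -0.3203  0.124 ]
[ 0.5704 -0.3101  0.124 ]
blue ((354.1307373046875, 169.63485717773438), (51.46811294555664, 51.14603042602539), 14.931416511535645)
[ 0.5495 -0.1941  0.06  ]
[ 0.6904 -0.2346  0.06  ]
[ 0.6497 -0.3745  0.06  ]
[ 0.5097 -0.3334  0.06  ]
knob [0.4464 0.0464 0.05  ]
railA [0.5598 0.3174 0.1   ]
railB [0.5907 0.1549 0.1   ]
```

View pics/crop.png

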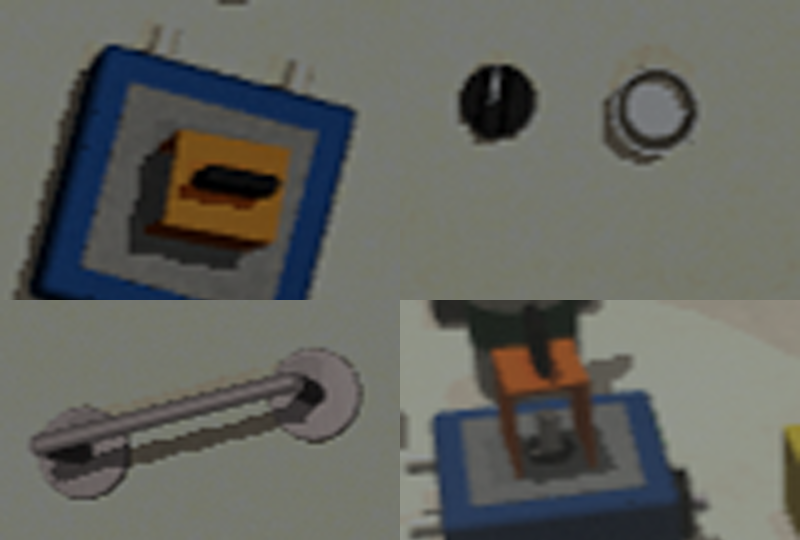

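The crop confirms the target: the orange hood with its black fin stands over the shaft on the blue unit. The knob's pointer faces roughly world +x. The bar's ends are at about (128,186) and (196,171).

```bash
cat >> h.py <<'E'
from scipy.spatial.transform import Rotation as R
def delta(p,yaw,o=None):
    "shift in mm and turn in deg (tool axes) to reach TCP p, tool x at world heading yaw (deg), pointing down"
    o=o or get_obs(); w,x,y,z=o["tool_rot"]; r=R.from_quat([x,y,z,w])
    a=np.radians(yaw); X=np.array([np.cos(a),np.sin(a),0]); Z=np.array([0,0,-1.]); t=R.from_matrix(np.c_[X,np.cross(Z,X),Z])
    print("now",o["eef_pos"].round(4),"t",round(o["t"],2),"shift",r.inv().apply(np.array(p)-o["eef_pos"]).round(4),"turn",(r.inv()*t).as_rotvec(degrees=True).round(2))
E
python3 - <<'E'
from h import *
c=np.load("top.npy",allow_pickle=True).item()
A=onz(c,128.2,186.2,.1);B=onz(c,196.2,170.5,.1);print("rail",A,B,(A+B)/2,np.degrees(np.arctan2(-(A-B)[0],(A-B)[1])),np.linalg.norm(A-B))
print("fin ctr",onz(c,315+241/5,130+183/5,.16)); print("sprayer",onz(c,428,188,.0))
delta([.60,-.287,.27],78.6)
E
```

```text
rail [0.5597336  0.35055387 0.1       ] [0.60050226 0.15983967 0.1       ] [0.58011793 0.25519677 0.1       ] 12.066413624104321 0.19502305394461716
fin ctr [ 0.59728592 -0.28747093  0.16      ]
sprayer [ 0.54717816 -0.51295935  0.        ]
now [ 0.2273 -0.635   0.2304] t 0.1 shift [ 0.4682 -0.2021 -0.0393] turn [-9.00e-02 -4.00e-02 -5.89e+01]
```

Call:
arm_command(commands=[0.02,-0.02,-0.05,0,0,0,1,0.05,-0.04,-0.1,0,0,-8,1,0.095,-0.06,-0.1,0,0,-16,1,0.14,-0.08,-0.1,0,0,-24,1,0.185,-0.1,-0.1,0,0,-32,1,0.23,-0.12,-0.1,0,0,-40,1,0.275,-0.14,-0.1,0,0,-48,1,0.32,-0.16,-0.1,0,0,-56,1])

```text
t: 0.9
eef_pos: [0.47, -0.3808, 0.3311]
tool_rot: [-0.0, 0.788, 0.616, -0.0]
contact_force: [0.6, -0.7, 0.1]
gripper_width: 1.002
grasp_force: 0.0
```

```bash
python3 - <<'E'
from h import *
delta([.599,-.287,.27],78.6)
E
```

```text
now [ 0.47   -0.3808  0.3311] t 0.9 shift [0.1222 0.1025 0.0611] turn [-0.03  0.   -2.59]
```

Call:
arm_command(commands=[0.04,0.03,0.02,0,0,-2.6,1,0.08,0.065,0.04,0,0,-2.6,1,0.12,0.1,0.06,0,0,-2.6,1,0.12,0.1,0.06,0,0,-2.6,1,0.12,0.1,0.06,0,0,-2.6,1])

```text
t: 1.4
eef_pos: [0.5971, -0.2872, 0.2691]
tool_rot: [-0.002, 0.774, 0.633, 0.0]
contact_force: [-0.3, 0.7, -1.0]
gripper_width: 1.0
grasp_force: 0.0
```

```bash
python3 - <<'E'
from h import *
c=read_camera("wrist"); t=read_camera("top"); s=read_camera("scene")
np.save("wrist.npy",c,allow_pickle=True)
delta([.599,-.287,.132],78.6)
hsv=cv2.cvtColor(c["img"],cv2.COLOR_RGB2HSV); H,S,V=[hsv[:,:,i].astype(int) for i in range(3)]
m=((H>5)&(H<22)&(S>150)&(V>60)).astype(np.uint8)
cn=max(cv2.findContours(m,0,2)[0],key=cv2.contourArea); r=cv2.minAreaRect(cn); print(r)
print(c["pose"].round(3).tolist())
for p in cv2.boxPoints(r): print(p,onz(c,*p,0.124).round(4))
cv2.imwrite("pics/w1.png",np.hstack([c["img"],cv2.resize(s["img"][100:196,150:278],(288,384)) ])[:,:,::-1])
E
```

```text
now [ 0.5946 -0.2928  0.2716] t 1.55 shift [0.0067 0.0032 0.1396] turn [-0.02  0.07 -0.43]
((257.0, 175.0), (60.0, 72.0), 0.0)
[[0.98, -0.19, -0.053, 0.611], [-0.198, -0.946, -0.255, -0.222], [-0.002, 0.261, -0.965, 0.412], [0.0, 0.0, 0.0, 1.0]]
[227. 211.] [ 0.5684 -0.3127  0.124 ]
[227. 139.] [ 0.5823 -0.2507  0.124 ]
[287. 139.] [ 0.6315 -0.2606  0.124 ]
[287. 211.] [ 0.6206 -0.3232  0.124 ]
```

View pics/w1.png

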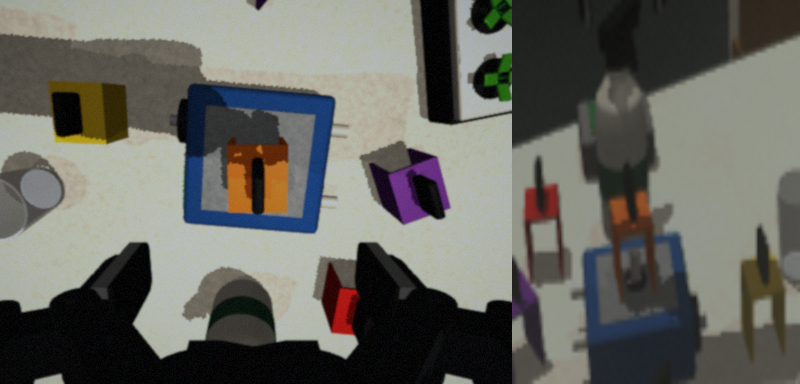

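Wrist view: the orange hood is at (257,180), squared with the gripper, its fin running from (258,157) to (258,213). I'll check the fin point and go down.

```bash
python3 - <<'E'
from h import *
c=np.load("wrist.npy",allow_pickle=True).item()
print(onz(c,258,157,.16),onz(c,258,213,.16))
delta([.599,-.287,.132],78.6)
E
```

```text
[ 0.60550434 -0.264708    0.16      ] [ 0.59698711 -0.30777259  0.16      ]
now [ 0.5946 -0.2928  0.2716] t 1.55 shift [0.0067 0.0032 0.1396] turn [-0.02  0.07 -0.43]
```

Call:
arm_command(commands=[0,0,0.03,0,0,0,1,0,0,0.06,0,0,0,1,0,0,0.07,0,0,0,1,0,0,0.07,0,0,0,1,0,0,0.07,0,0,0,1])

```text
t: 2.05
eef_pos: [0.596, -0.292, 0.203]
tool_rot: [0.001, 0.776, 0.631, 0.0]
contact_force: [0.2, -0.3, -0.4]
gripper_width: 0.996
grasp_force: 0.0
```

```bash
python3 - <<'E'
from h import *
delta([.6005,-.2865,.132],78.6)
E
```

```text
now [ 0.596 -0.292  0.203] t 2.05 shift [0.0063 0.0031 0.071 ] turn [ 0.11  0.04 -0.38]
```

Call:
arm_command(commands=[0.006,0.003,0.035,0,0,0,1,0.006,0.003,0.07,0,0,0,1,0.006,0.003,0.07,0,0,0,1,0.006,0.003,0.07,0,0,0,0,0.006,0.003,0.07,0,0,0,0,0.006,0.003,0.07,0,0,0,0,0.006,0.003,0.07,0,0,0,0,0.006,0.003,0.07,0,0,0,0], force=40)

```text
t: 2.85
eef_pos: [0.6003, -0.2859, 0.1322]
tool_rot: [0.001, 0.776, 0.631, 0.0]
contact_force: [-0.1, -0.0, 0.5]
gripper_width: 0.144
grasp_force: 0.0
```

Call:
arm_command(commands=[0,0,0,0,0,0,0,0,0,0,0,0,0,0,0,0,0,0,0,0,0])

```text
t: 3.15
eef_pos: [0.6002, -0.2858, 0.1321]
tool_rot: [0.0, 0.776, 0.631, 0.0]
contact_force: [-0.8, 0.6, 5.6]
gripper_width: 0.11
grasp_force: 44.9
```

Call:
arm_command(commands=[0,0,-0.015,0,0,0,0,0,0,-0.035,0,0,0,0,0,0,-0.065,0,0,0,0,0,0,-0.1,0,0,0,0,0,0,-0.14,0,0,0,0,0,0,-0.14,0,0,0,0,0,0,-0.14,0,0,0,0])

```text
t: 3.85
eef_pos: [0.6002, -0.2857, 0.2727]
tool_rot: [0.001, 0.775, 0.631, 0.0]
contact_force: [0.7, 0.1, -1.6]
gripper_width: 0.109
grasp_force: 44.0
```

```bash
python3 - <<'E'
from h import *
s=read_camera("scene"); t=read_camera("top"); np.save("top2.npy",t,allow_pickle=True); np.save("scene2.npy",s,allow_pickle=True)
print(get_obs()["gripper_width"],get_obs()["contact_force"])
delta([.58,.255,.272],78.6+23.4)
E
```

```text
0.10929393410777656 [-0.28364694 -0.73882163 -2.00251215]
now [ 0.5989 -0.2854  0.2701] t 3.95 shift [ 0.5254 -0.1281 -0.0015] turn [ -0.13  -0.04 -23.7 ]
```

Call:
arm_command(commands=[0.03,-0.007,0,0,0,-2,0,0.07,-0.017,0,0,0,-4,0,0.115,-0.028,0,0,0,-6,0,0.16,-0.039,0,0,0,-8,0,0.205,-0.05,0,0,0,-10,0,0.25,-0.061,0,0,0,-12,0,0.295,-0.072,0,0,0,-14,0,0.34,-0.083,0,0,0,-16,0])

```text
t: 4.75
eef_pos: [0.5863, 0.0656, 0.2697]
tool_rot: [-0.001, 0.68, 0.734, -0.001]
contact_force: [1.6, -0.3, -1.8]
gripper_width: 0.111
grasp_force: 44.0
```

```bash
python3 - <<'E'
from h import *
delta([.58,.255,.26],102)
E
```

```text
now [0.5863 0.0656 0.2697] t 4.75 shift [0.1893 0.0082 0.0097] turn [-0.17  0.01 -7.62]
```

Call:
arm_command(commands=[0.045,0.002,0.003,0,0,-2,0,0.08,0.004,0.006,0,0,-4,0,0.11,0.005,0.01,0,0,-6,0,0.11,0.005,0.01,0,0,-7.6,0,0.11,0.005,0.01,0,0,-7.6,0,0.11,0.005,0.01,0,0,-7.6,0])

```text
t: 5.35
eef_pos: [0.5843, 0.1724, 0.2603]
tool_rot: [-0.0, 0.631, 0.776, -0.001]
contact_force: [-0.6, 0.0, -0.7]
gripper_width: 0.106
grasp_force: 44.0
```

```bash
python3 - <<'E'
from h import *
w=read_camera("wrist"); s=read_camera("scene"); np.save("w2.npy",w,allow_pickle=True); np.save("s2.npy",s,allow_pickle=True)
print(get_obs()["eef_pos"])
cv2.imwrite("pics/w2.png",np.hstack([w["img"],cv2.resize(s["img"][200:344,240:360],(288,346))[:,:] if 0 else cv2.resize(s["img"][200:344,240:348],(288,384))])[:,:,::-1])
E
```

```text
[0.58456713 0.17230208 0.26088046]
```

View pics/w2.png

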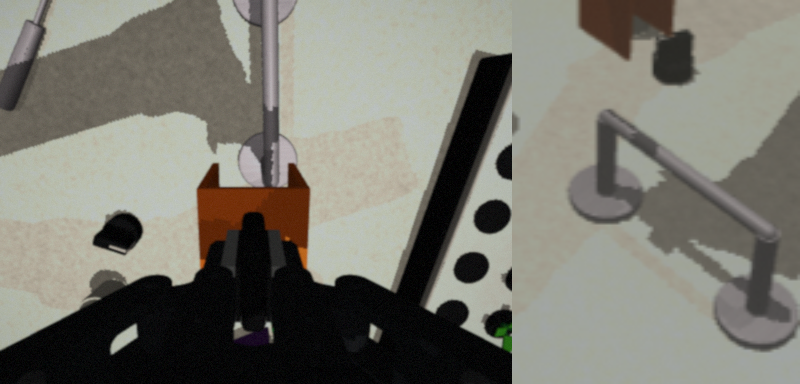

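Wrist view: the bar runs straight up the image at u≈270, parallel to the hood, whose end is centred at u≈253. Next I'll fit the bar edges and its ends.

```bash
python3 - <<'E'
from h import *
w=np.load("w2.npy",allow_pickle=True).item()
g=cv2.GaussianBlur(cv2.cvtColor(w["img"],cv2.COLOR_RGB2GRAY),(3,3),0).astype(int)
L=[]
for v in range(30,130,10):
    d=np.diff(g[v,255:286]); l=255+d.argmin(); r=255+d.argmax(); L.append((v,l,r))
print(L)
print(g[60,255:286],g[120,255:286])
for p in((270.5,20),(270,75),(269.5,130)): print(onz(w,*p,.1).round(4))
s=np.load("scene.npy",allow_pickle=True).item()
for p in((275,247),(335,291)): print("scene",onz(s,*p,.1).round(4))
print("hood end",[onz(w,u,187,.2).round(4) for u in (200,308)], "cam",w["pose"][:3,3])
o,_=ray(w,0,0); 
E
```

```text
[(30, np.int64(274), np.int64(277)), (40, np.int64(272), np.int64(278)), (50, np.int64(272), np.int64(278)), (60, np.int64(272), np.int64(278)), (70, np.int64(272), np.int64(278)), (80, np.int64(272), np.int64(278)), (90, np.int64(272), np.int64(278)), (100, np.int64(273), np.int64(278)), (110, np.int64(272), np.int64(278)), (120, np.int64(262), np.int64(278))]
[101 103 104 105 104 102  98  94  97 107 120 132 142 152 162 168 168 160
 148 136 125 116 116 135 161 179 184 183 181 181 182] [113 111 108 106 105 106 104  94  78  68  67  70  74  78  81  82  82  81
  78  74  69  66  72 101 143 171 181 182 181 179 178]
[0.5725 0.2988 0.1   ]
[0.5812 0.2575 0.1   ]
[0.5907 0.2128 0.1   ]
scene [0.6098 0.1819 0.1   ]
scene [0.5695 0.3548 0.1   ]
hood end [array([0.5499, 0.1786, 0.2   ]), array([0.6148, 0.1921, 0.2   ])] cam [0.57111199 0.23766498 0.40249805]
```

```bash
python3 - <<'E'
from h import *
delta([.582,.256,.2],102)
E
```

```text
now [0.5846 0.1723 0.2609] t 5.45 shift [0.0825 0.0145 0.0608] turn [-0.04  0.05 -0.28]
```

Call:
arm_command(commands=[0.03,0.006,0,0,0,0,0,0.06,0.012,0,0,0,0,0,0.082,0.014,0,0,0,0,0,0.082,0.014,0.03,0,0,0,0,0.082,0.014,0.06,0,0,0,0,0.082,0.014,0.06,0,0,0,0,0.082,0.014,0.06,0,0,0,0])

```text
t: 6.15
eef_pos: [0.5814, 0.2563, 0.2015]
tool_rot: [-0.0, 0.631, 0.776, -0.0]
contact_force: [0.3, 0.8, -0.8]
gripper_width: 0.107
grasp_force: 43.9
```

```bash
python3 - <<'E'
from h import *
delta([.582,.256,.13],102)
E
```

```text
now [0.5814 0.2563 0.2015] t 6.15 shift [-0.0004  0.0005  0.0715] turn [-0.04  0.02 -0.2 ]
```

Call:
arm_command(commands=[0,0,0.02,0,0,0,0,0,0,0.04,0,0,0,0,0,0,0.06,0,0,0,0,0,0,0.07,0,0,0,0,0,0,0.076,0,0,0,0,0,0,0.078,0,0,0,0,0,0,0.078,0,0,0,0])

```text
t: 6.85
eef_pos: [0.5817, 0.2576, 0.1242]
tool_rot: [0.0, 0.63, 0.776, 0.001]
contact_force: [0.9, -0.1, -1.7]
gripper_width: 0.112
grasp_force: 43.9
```

```bash
python3 - <<'E'
from h import *
s=read_camera("scene")
delta([.582,.256,.119],102); print(get_obs()["contact_force"])
cv2.imwrite("pics/s3.png",cv2.resize(s["img"][190:340,230:380],(600,600))[:,:,::-1])
E
```

```text
now [0.5817 0.2577 0.1243] t 6.9 shift [-0.0017 -0.      0.0053] turn [ 0.08 -0.02 -0.11]
[-0.45951455 -0.87553314 -1.18828543]
```

View pics/s3.png

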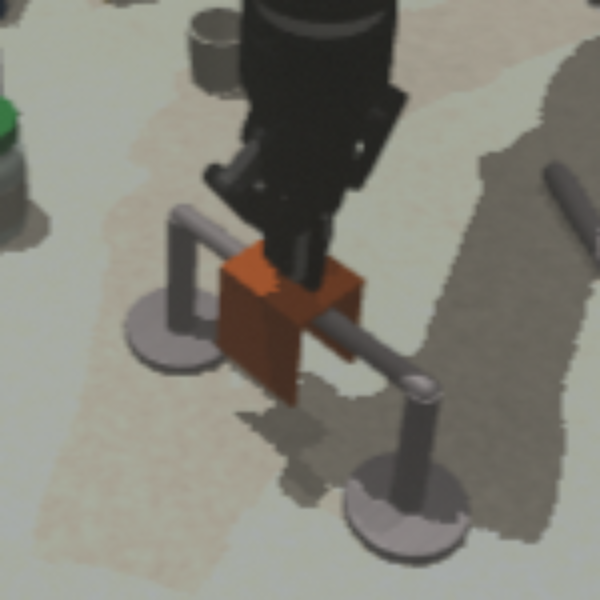

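The hood sits astride the bar, which comes out midway between the walls at about (325,320) in the crop. Next I'll lower to contact.

Call:
arm_command(commands=[0,0,0.002,0,0,0,0,0,0,0.003,0,0,0,0,0,0,0.004,0,0,0,0,0,0,0.004,0,0,0,0])

```text
t: 7.3
eef_pos: [0.581, 0.2573, 0.1192]
tool_rot: [-0.0, 0.63, 0.777, -0.0]
contact_force: [-0.2, -0.7, -1.8]
gripper_width: 0.108
grasp_force: 43.9
```

Call:
arm_command(commands=[0,0,0.001,0,0,0,0,0,0,0.002,0,0,0,0,0,0,0.002,0,0,0,0])

```text
t: 7.6
eef_pos: [0.5812, 0.2574, 0.1189]
tool_rot: [0.0, 0.63, 0.777, 0.0]
contact_force: [-4.0, -2.6, 11.0]
gripper_width: 0.109
grasp_force: 45.8
```

Call:
arm_command(commands=[0,0,-0.001,0,0,0,0,0,0,-0.001,0,0,0,0.2,0,0,-0.001,0,0,0,0.35,0,0,-0.001,0,0,0,0.5,0,0,-0.001,0,0,0,0.6,0,0,-0.001,0,0,0,0.6,0,0,-0.001,0,0,0,0.6])

```text
t: 8.3
eef_pos: [0.5811, 0.2573, 0.1182]
tool_rot: [-0.0, 0.63, 0.777, -0.0]
contact_force: [-1.3, -0.4, 0.3]
gripper_width: 0.597
grasp_force: 0.0
```

Call:
arm_command(commands=[0,0,-0.02,0,0,0,0.6,0,0,-0.05,0,0,0,0.6,0,0,-0.09,0,0,0,0.6,0,0,-0.13,0,0,0,0.8,-0.04,0,-0.16,0,0,0,1,-0.08,0,-0.16,0,0,0,1,-0.08,0,-0.16,0,0,0,1])

```text
t: 9.0
eef_pos: [0.6004, 0.1716, 0.2792]
tool_rot: [0.002, 0.634, 0.774, -0.001]
contact_force: [0.1, -0.8, -0.8]
gripper_width: 0.998
grasp_force: 0.0
```

```bash
python3 - <<'E'
from h import *
s=read_camera("scene"); t=read_camera("top"); np.save("s4.npy",s,allow_pickle=True); np.save("t4.npy",t,allow_pickle=True)
def crop(img,x,y,w,h,W,H): return cv2.resize(img[y:y+h,x:x+w],(W,H),interpolation=cv2.INTER_CUBIC)
a=crop(s["img"],250,225,110,100,400,300); b=crop(t["img"],315,130,80,60,400,300)
a2=crop(t["img"],215,205,60,45,400,300); b2=crop(s["img"],165,140,80,60,400,300)
cv2.imwrite("pics/m4.png",np.vstack([np.hstack([a,b]),np.hstack([a2,b2])])[:,:,::-1])
E
```

```text
(no output)
```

View pics/m4.png

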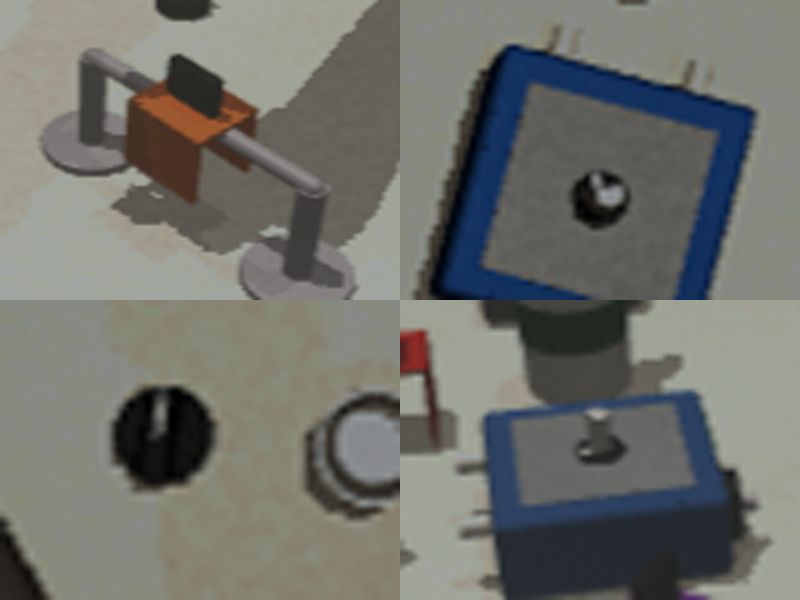

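The hood hangs level on the bar. In the top view the knob is at (239.5,225.6) with its pointer facing about +x. The bare shaft is at (356,169) with its mark facing roughly up (+x). Next I'll go above the knob.

```bash
python3 - <<'E'
from h import *
c=np.load("t4.npy",allow_pickle=True).item()
print(onz(c,239.5,225.6,.03),onz(c,356,169,.09),onz(c,355,170,.06))
delta([.446,.046,.2],0)
E
```

```text
[0.44396263 0.04650437 0.03      ] [ 0.59833153 -0.28333803  0.09      ] [ 0.59852235 -0.28670274  0.06      ]
now [0.5978 0.1776 0.2782] t 9.1 shift [-0.0979 -0.1754  0.0782] turn [1.0000e-02 3.0000e-02 1.0174e+02]
```

Call:
arm_command(commands=[-0.01,-0.02,0,0,0,8.5,1,-0.025,-0.045,0,0,0,17,1,-0.04,-0.07,0.01,0,0,25.5,1,-0.055,-0.095,0.02,0,0,34,1,-0.07,-0.12,0.03,0,0,42.5,1,-0.085,-0.145,0.04,0,0,51,1,-0.098,-0.175,0.05,0,0,59.5,1,-0.098,-0.175,0.06,0,0,68,1])

```text
t: 9.9
eef_pos: [0.4429, 0.0457, 0.2172]
tool_rot: [0.0, 0.957, 0.288, -0.002]
contact_force: [0.7, 1.2, 0.3]
gripper_width: 0.995
grasp_force: 0.0
```

```bash
python3 - <<'E'
from h import *
delta([.445,.046,.2],0)
E
```

```text
now [0.4429 0.0457 0.2172] t 9.9 shift [0.002  0.001  0.0172] turn [ 0.06  0.2  33.53]
```

Call:
arm_command(commands=[0.002,0.001,0.007,0,0,8.5,1,0.002,0.001,0.017,0,0,17,1,0.002,0.001,0.017,0,0,25.5,1,0.002,0.001,0.017,0,0,33.5,1,0.002,0.001,0.017,0,0,33.5,1,0.002,0.001,0.017,0,0,33.5,1])

```text
t: 10.5
eef_pos: [0.4485, 0.0485, 0.2011]
tool_rot: [-0.0, 1.0, 0.006, -0.0]
contact_force: [0.4, -0.3, -0.6]
gripper_width: 1.0
grasp_force: 0.0
```

```bash
python3 - <<'E'
from h import *
w=read_camera("wrist"); np.save("w5.npy",w,allow_pickle=True); save(w,"w5"); print(get_obs()["q"].round(2))
delta([.445,.046,.045],0); print("exp",proj(w,[.445,.046,.05]))
E
```

```text
[ 0.06  0.16 -0.33  2.08  0.07  0.91 -1.87]
now [0.4486 0.0482 0.2012] t 10.55 shift [-0.0035  0.0022  0.1562] turn [-0.01  0.02  0.68]
exp [255.57588403 179.70112051]
```

View pics/w5.png

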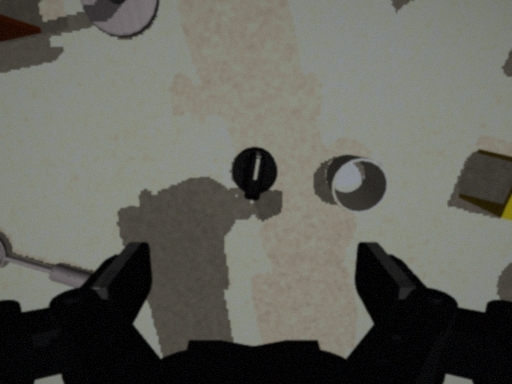

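The pointer runs from (256,180) to (258,153). The net pot at (357,183) is close, so I'll go down with the fingers only part open.

```bash
python3 - <<'E'
from h import *
w=np.load("w5.npy",allow_pickle=True).item(); g=cv2.cvtColor(w["img"],cv2.COLOR_RGB2GRAY)
roi=g[145:205,225:285]; m=(g<45).astype(np.uint8); m[:140]=0;m[190:]=0;m[:,:225]=0;m[:,285:]=0
(x,y),r=cv2.minEnclosingCircle(max(cv2.findContours(m,0,2)[0],key=cv2.contourArea)); print("circ",x,y,r)
k=np.zeros_like(g); cv2.circle(k,(254,172),17,1,-1)
ys,xs=np.nonzero((g>80)&(k>0)); print(len(xs),xs.min(),xs.max(),ys.min(),ys.max())
vx,vy,x0,y0=cv2.fitLine(np.c_[xs,ys].astype(np.float32),2,0,.01,.01).ravel(); print(vx,vy,x0,y0)
top=[x0+vx/vy*(ys.min()-y0),ys.min()]; bot=[x0+vx/vy*(ys.max()-y0),ys.max()]
A,B=onz(w,*top,.05),onz(w,*bot,.05); print(A,B,"heading",np.degrees(np.arctan2(*(A-B)[1::-1])),np.linalg.norm(A-B))
print("skirt ctr",onz(w,254,171.5,.02)); print("pot",onz(w,357,183,.03))
# shaft mark from top
t=np.load("t4.npy",allow_pickle=True).item(); tg=cv2.cvtColor(t["img"],cv2.COLOR_RGB2GRAY); print(tg[160:180,346:366])
E
```

```text
circ 254.0 170.256103515625 22.810932159423828
84 253 259 156 179
0.1561638 -0.98773116 256.3095 167.86905
[0.46612197 0.0440429  0.05      ] [0.44562428 0.04691406 0.05      ] heading -7.973693012895963 0.020697801218259454
skirt ctr [0.44596344 0.04729123 0.02      ]
pot [ 0.43819096 -0.0501389   0.03      ]
[[ 92  90  93  94  93  94  93  92  94  97  96  96  93  93  92  93  91  91
   92  93]
 [ 92  89  91  89  89  93  92  93  94  93  93  93  94  92  92  87  87  90
   92  95]
 [ 95  95  94  92  92  93  94  95  93  93  93  92  94  93  92  90  89  93
   91  90]
 [ 94  96  95  94  93  93  91  92  91  88  92  96  96  93  92  91  93  93
   92  90]
 [ 94  93  91  92  93  91  70  71  78  49  58  83  96  98  95  91  91  90
   90  93]
 [ 95  97  96  94  90  66  18  96 122  48  12  20  47  81  92  92  92  90
   88  89]
 [ 98  98  98  84  43  13  15  90 130  75  19  32  34  61  91  95  96  94
   91  88]
 [ 96  97  97  70  14  20  18  60 102  91  72 100 117  89  69  96  93  92
   92  92]
 [ 92  97  87  48  16  23  24  25  94 147 142 143 145 105  53  94  93  92
   90  93]
 [ 94  98  86  50  18  
[... 212 characters left out ...]
  95  93
   94  92]
 [ 94  96  97  74  21  14   2  10  19  23  21  17  18  33  71  97  96  91
   93  93]
 [ 96  96  96  76  31  12   3   4   3  13  21  18  32  74  98  95  96  93
   92  90]
 [ 97  96  98  99  90  58  30  24  21  23  27  35  69  98  95  97  97  96
   92  93]
 [ 97  98  97  97  96 101  82  42  40  53  74  91  99  93  93  95  97  95
   95  95]
 [ 98  95  93  92  93  97  98  97  98  99 101 100  96  95  95  95  94  94
   94  94]
 [ 97  96  97  95  95  96  94  93  95  96  97  94  93  93  92  90  94  97
   95  96]
 [ 94  95  97  97  96  97  96  93  92  95  94  94  93  94  95  94  96  96
   93  89]
 [ 96  96  96  97  95  96  92  93  94  95  94  94  94  95  93  93  95  93
   91  86]]
```

Call:
arm_command(commands=[-0.0026,0.0012,0.02,0,0,4,0.45,-0.0026,0.0012,0.05,0,0,8.6,0.45,-0.0026,0.0012,0.08,0,0,8.6,0.45,-0.0026,0.0012,0.11,0,0,8.6,0.45,-0.0026,0.0012,0.11,0,0,8.6,0.45,-0.0026,0.0012,0.11,0,0,8.6,0.45], force=80)

```text
t: 11.15
eef_pos: [0.4461, 0.0465, 0.0916]
tool_rot: [-0.0, 0.998, -0.071, -0.001]
contact_force: [-0.3, 0.7, 0.7]
gripper_width: 0.45
grasp_force: 0.0
```

```bash
python3 - <<'E'
from h import *
delta([.446,.047,.025],-8)
E
```

```text
now [0.4461 0.0465 0.0916] t 11.15 shift [-0.0001 -0.0005  0.0666] turn [-0.    0.06 -0.1 ]
```

Call:
arm_command(commands=[0,0,0.03,0,0,0,0.45,0,0,0.055,0,0,0,0.45,0,0,0.066,0,0,0,0.45,0,0,0.066,0,0,0,0.45,0,0,0.066,0,0,0,0,0,0,0.066,0,0,0,0,0,0,0.066,0,0,0,0,0,0,0.066,0,0,0,0])

```text
t: 11.95
eef_pos: [0.4474, 0.0465, 0.0267]
tool_rot: [-0.0, 0.997, -0.071, 0.001]
contact_force: [-0.8, 0.4, 7.6]
gripper_width: 0.146
grasp_force: 78.6
```

Call:
arm_command(commands=[0,0,0,0,0,0,0,0,0,0,0,0,0,0])

```text
t: 12.15
eef_pos: [0.4474, 0.0464, 0.0267]
tool_rot: [-0.0, 0.997, -0.071, 0.001]
contact_force: [-0.9, 0.4, 7.8]
gripper_width: 0.143
grasp_force: 78.6
```

Call:
arm_command(commands=[0,0,-0.02,0,0,0,0,0,0,-0.06,0,0,0,0,0,0,-0.11,0,0,0,0,0,0,-0.16,0,0,0,0,0,0,-0.2,0,0,0,0,0,0,-0.22,0,0,0,0,0,0,-0.22,0,0,0,0])

```text
t: 12.85
eef_pos: [0.4481, 0.0465, 0.2493]
tool_rot: [-0.001, 0.997, -0.072, 0.004]
contact_force: [-0.0, 0.4, -0.2]
gripper_width: 0.148
grasp_force: 78.2
```

```bash
python3 - <<'E'
from h import *
delta([.525,-.3,.22],10)
E
```

```text
now [0.4481 0.0465 0.2493] t 12.85 shift [0.1254 0.332  0.0296] turn [ -0.03  -0.45 -18.22]
```

Call:
arm_command(commands=[0.015,0.04,0,0,0,-2.5,0,0.03,0.08,0,0,0,-5,0,0.046,0.123,0,0,0,-7,0,0.062,0.166,0,0,0,-9,0,0.078,0.209,0,0,0,-11.5,0,0.094,0.252,0,0,0,-14,0,0.11,0.295,0.01,0,0,-16,0,0.125,0.332,0.02,0,0,-18.2,0])

```text
t: 13.65
eef_pos: [0.5219, -0.3028, 0.2241]
tool_rot: [0.0, 0.996, 0.087, -0.001]
contact_force: [-0.1, 0.0, -0.7]
gripper_width: 0.146
grasp_force: 78.2
```

Call:
arm_command(commands=[0,0,0.01,0,0,0,0,0,0,0.01,0,0,0,0,0,0,0.01,0,0,0,0])

```text
t: 13.95
eef_pos: [0.5222, -0.2985, 0.2146]
tool_rot: [-0.001, 0.996, 0.088, -0.001]
contact_force: [-0.5, -0.2, -0.1]
gripper_width: 0.143
grasp_force: 78.3
```

```bash
python3 - <<'E'
from h import *
w=read_camera("wrist"); np.save("w6.npy",w,allow_pickle=True); delta([.5985,-.285,.15],10)
p=proj(w,[.5985,-.285,.09]); print("exp",p)
u,v=(int(max(a,60)) for a in p)
z=cv2.resize(w["img"][max(v-50,0):v+50,u-60:u+60],(480,400),interpolation=cv2.INTER_CUBIC)
cv2.imwrite("pics/w6.png",np.hstack([cv2.resize(w["img"],(320,400)) ,z])[:,:,::-1]); print(u,v)
E
```

```text
now [ 0.5226 -0.2985  0.2153] t 14.0 shift [0.0771 0.0001 0.0652] turn [-0.06  0.01  0.11]
exp [253.04534389  81.99639942]
253 81
```

View pics/w6.png

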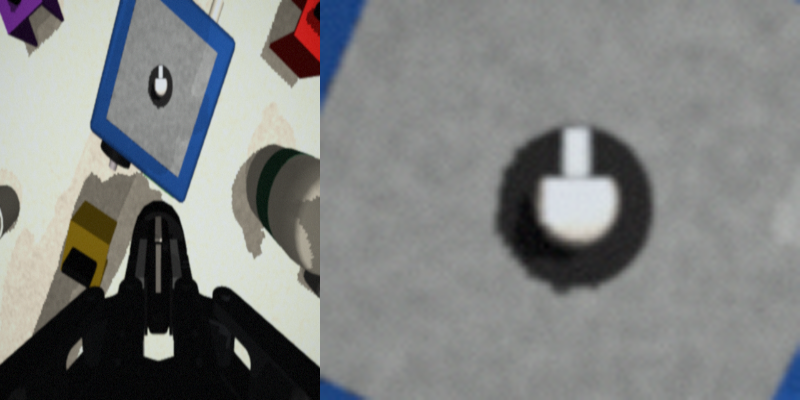

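Wrist view: the D-shaft top is centred near (257.5,81), its flat and white mark facing straight up the image, so the flat heads about 10°. The knob's pointer is up as well. Next I'll measure exactly.

```bash
python3 - <<'E'
from h import *
w=np.load("w6.npy",allow_pickle=True).item(); g=cv2.cvtColor(w["img"],cv2.COLOR_RGB2GRAY).astype(float)
P=[]
for u in list(range(250,254))+list(range(262,266)):   # flat edge, beside the mark
    col=g[70:82,u]; i=np.nonzero(col>130)[0][0]; P.append((u,70+i-(col[i]-130)/(col[i]-col[i-1])))
print(np.round(P,2).tolist())
P=np.array([p for p in P]); a,b=np.polyfit(P[:,0],P[:,1],1); res=P[:,1]-np.polyval([a,b],P[:,0]); print(res.round(2))
A,B=[onz(w,u,a*u+b,.09) for u in (250,265)]; d=B-A; n=np.array([-d[1],d[0]]); print("flat heading",np.degrees(np.arctan2(n[1],n[0])))
row=g[83]; xs=np.nonzero(row[240:275]>130)[0]+240; print("width",xs.min(),xs.max())
col=g[:,257]; ys=np.nonzero(col[76:100]>130)[0]+76; print("v",ys.min(),ys.max())
bot=onz(w,(xs.min()+xs.max())/2,ys.max()+.5,.09); fl=onz(w,(xs.min()+xs.max())/2,a*257.5+b,.09); print(bot,fl,np.linalg.norm(bot-fl),"centre",fl+(bot-fl)*4.5/12.5)
# mark direction
m=(g>150); ys,xs=np.nonzero(m[62:74,245:270]); q=np.polyfit(ys+62,xs+245,1); print("mark",q, onz(w,np.polyval(q,63),63,.064),onz(w,np.polyval(q,73),73,.064))
A,B=onz(w,np.polyval(q,63),63,.064),onz(w,np.polyval(q,73),73,.064); print(np.degrees(np.arctan2(*(A-B)[1::-1])))
# collar circle
m=(g<75).astype(np.uint8); m[:50]=0; m[110:]=0; m[:,:230]=0; m[:,285:]=0
print(cv2.minEnclosingCircle(max(cv2.findContours(m,0,2)[0],key=cv2.contourArea)))
(x,y),r=cv2.minEnclosingCircle(max(cv2.findContours(m,0,2)[0],key=cv2.contourArea)); print("collar",onz(w,x,y,.062))
o=get_obs();print(o["q"].round(2))
E
```

```text
[[250.0, 74.87], [251.0, 74.81], [252.0, 74.78], [253.0, 74.4], [262.0, 74.81], [263.0, 74.81], [264.0, 74.93], [265.0, 75.25]]
[ 0.18  0.1   0.05 -0.35 -0.11 -0.12 -0.03  0.28]
flat heading 9.025404177208538
width 248 266
v 76 90
[ 0.59302937 -0.2889817   0.09      ] [ 0.60399927 -0.28700048  0.09      ] 0.011147368884836183 centre [ 0.6000501  -0.28771372  0.09      ]
mark [-1.82547045e-01  2.69312748e+02] [ 0.61459761 -0.28603538  0.064     ] [ 0.60681877 -0.28593855  0.064     ]
-0.7131993220043794
((256.3953857421875, 83.00627899169922), 20.471269607543945)
collar [ 0.59931769 -0.28764519  0.062     ]
[ 0.5   0.38 -0.11  1.75  0.05  1.02 -1.02]
```

```bash
python3 - <<'E'
from h import *
w=np.load("w6.npy",allow_pickle=True).item(); g=cv2.cvtColor(w["img"],cv2.COLOR_RGB2GRAY).astype(int)
print(g[180:240:1,253].tolist())
m=(g<60); 
L=[(v,np.nonzero(m[v,200:310])[0][[0,-1]]+200) for v in range(194,216,3) if m[v,200:310].any()]; print(L)
z=.2153-.0267
h=np.radians(10.1); X=np.array([np.cos(h),np.sin(h),0])
for v in range(192,198): print(v,(onz(w,253,v,z+.02)-[.5226,-.2985,0])@X)
z=cv2.resize(w["img"][180:330,200:310],(440,600),interpolation=cv2.INTER_CUBIC); z=np.clip(z.astype(int)*2,0,255).astype(np.uint8)
cv2.imwrite("pics/k6.png",z[:,:,::-1])
E
```

```text
[215, 217, 195, 150, 126, 124, 123, 124, 123, 125, 124, 112, 78, 31, 4, 1, 5, 2, 0, 1, 7, 10, 12, 13, 20, 18, 18, 42, 60, 69, 72, 71, 71, 73, 74, 75, 72, 72, 71, 74, 70, 70, 70, 70, 74, 72, 71, 66, 71, 89, 101, 85, 41, 26, 57, 87, 101, 106, 107, 108]
[(194, array([241, 263])), (197, array([233, 271])), (200, array([228, 276])), (203, array([225, 279])), (206, array([222, 283])), (209, array([220, 285])), (212, array([218, 287])), (215, array([216, 288]))]
192 0.025031286292735634
193 0.02456367141761671
194 0.024095307903063575
195 0.023626193949807344
196 0.023156327752808275
197 0.02268570750123333
```

View pics/k6.png

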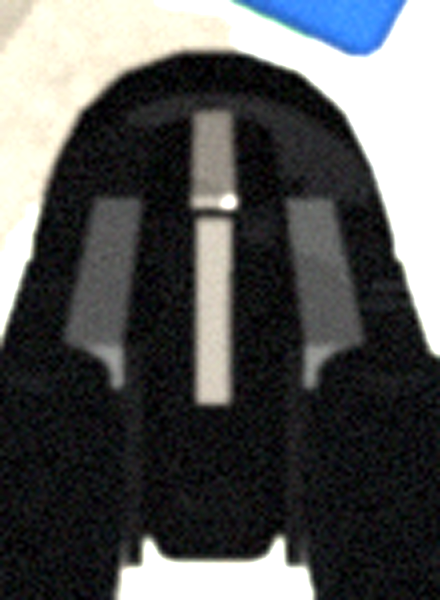

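The pointer is straight between the pads. The bar top's front end is at v≈231.5, its middle at v≈281 and its rear end at v≈319.

```bash
python3 - <<'E'
from h import *
w=np.load("w6.npy",allow_pickle=True).item(); z=.2153-.0267
h=np.radians(10.1); X=np.array([np.cos(h),np.sin(h),0]); Y=np.array([X[1],-X[0],0]); o=[.5226,-.2985,0]
for u,v in((253,231.5),(253,281),(253,319)): p=onz(w,u,v,z+.05)-o; print(v,p@X,p@Y)
p=onz(w,253,193,z)-o; print("skirt bottom",p@X,p@Y)
s=np.array([.5998,-.2877,0])-o; print("shaft",s@X,s@Y)
E
```

```text
231.5 0.018179519293278476 2.9740038599526787e-05
281 -0.002326049680684844 1.5829980217394287e-05
319 -0.019292877575714535 4.3204450819007345e-06
skirt bottom 0.018935641573061383 2.009084063975761e-06
shaft 0.07789760613582 0.002905676910577522
```

Call:
arm_command(commands=[0.03,0.001,0,0,0,0,0,0.06,0.002,0,0,0,0,0,0.08,0.003,0.02,0,0,0,0,0.08,0.003,0.05,0,0,0,0,0.08,0.003,0.08,0,0,0,0,0.08,0.003,0.08,0,0,0,0,0.08,0.003,0.08,0,0,0,0,0.08,0.003,0.08,0,0,0,0])

```text
t: 14.8
eef_pos: [0.6032, -0.2894, 0.1378]
tool_rot: [0.001, 0.996, 0.087, 0.002]
contact_force: [1.2, -0.7, 0.9]
gripper_width: 0.146
grasp_force: 78.3
```

```bash
python3 - <<'E'
from h import *
s=read_camera("scene"); np.save("s7.npy",s,allow_pickle=True)
h=np.radians(10.1); X=np.array([np.cos(h),np.sin(h),0]); p=np.array([.5998,-.2877,0])+.002*X
delta([p[0],p[1],.1197],10.0)
s4=np.load("s4.npy",allow_pickle=True).item()
g=[cv2.cvtColor(a["img"],cv2.COLOR_RGB2GRAY).astype(int) for a in (s,s4)]
print("exp shaft top",proj(s,[.5998,-.2877,.09]),"foot",proj(s,[.5998,-.2877,.064]),"knob base",proj(s,[.5998,-.2877,.107]))
for i in (0,1):
  for v in range(150,172,2): print(i,v,g[i][v,188:222].tolist())
E
```

```text
now [ 0.6032 -0.2896  0.1379] t 14.85 shift [-0.0011 -0.0025  0.0181] turn [ 0.11 -0.19  0.01]
exp shaft top [203.74817072 161.60167024] foot [204.43317871 168.49116101] knob base [203.29145139 157.00820034]
0 150 [149, 121, 63, 56, 49, 42, 39, 38, 39, 35, 28, 30, 41, 46, 40, 42, 44, 38, 33, 29, 34, 51, 82, 126, 151, 149, 150, 149, 149, 148, 144, 143, 144, 147]
0 152 [150, 127, 76, 65, 61, 61, 63, 51, 37, 37, 29, 28, 29, 28, 29, 30, 28, 28, 29, 29, 28, 47, 69, 113, 124, 92, 92, 92, 91, 91, 92, 92, 91, 123]
0 154 [149, 131, 89, 64, 63, 60, 62, 52, 31, 29, 28, 30, 29, 29, 30, 29, 28, 29, 28, 29, 29, 45, 62, 80, 90, 89, 90, 89, 91, 92, 91, 97, 126, 150]
0 156 [143, 136, 104, 64, 61, 62, 61, 55, 37, 29, 29, 28, 29, 26, 29, 29, 28, 29, 28, 29, 28, 41, 60, 79, 90, 90, 91, 91, 92, 123, 150, 151, 150, 151]
0 158 [142, 144, 129, 94, 65, 62, 62, 62, 55, 37, 32, 30, 29, 29, 28, 29, 27, 29, 31, 37, 51, 67, 86, 91, 91, 88, 87, 87, 82, 96, 109, 94, 97, 90]
0 160 [142, 142, 141, 140, 130, 101, 67, 64, 63, 63, 60, 58, 57, 51, 51, 55, 61, 61, 61, 58, 59, 60, 60, 60, 61, 62, 63, 65, 67, 70, 74, 71, 58
[... 1751 characters left out ...]
 101, 101, 101, 102, 95, 75, 63]
1 164 [103, 103, 103, 104, 103, 104, 104, 103, 103, 104, 104, 104, 104, 100, 85, 67, 66, 66, 74, 92, 103, 103, 101, 102, 103, 103, 102, 103, 102, 99, 100, 100, 87, 64]
1 166 [103, 102, 103, 103, 102, 102, 102, 102, 103, 102, 102, 104, 103, 103, 89, 68, 67, 66, 73, 90, 101, 102, 104, 103, 103, 103, 103, 103, 103, 102, 104, 104, 93, 71]
1 168 [97, 104, 102, 102, 101, 102, 103, 102, 101, 100, 101, 101, 86, 53, 50, 65, 68, 67, 61, 49, 37, 73, 102, 105, 104, 105, 105, 104, 103, 103, 103, 104, 106, 93]
1 170 [91, 101, 104, 103, 103, 103, 103, 104, 104, 104, 104, 92, 78, 118, 126, 78, 59, 52, 42, 36, 36, 51, 85, 104, 105, 105, 105, 105, 105, 103, 103, 104, 104, 100]
```

Call:
arm_command(commands=[-0.0015,-0.0025,0,0,0,0,0,-0.0015,-0.0025,0.01,0,0,0,0,-0.0015,-0.0025,0.016,0,0,0,0,-0.0015,-0.0025,0.016,0,0,0,0,-0.0015,-0.0025,0.016,0,0,0,0])

```text
t: 15.35
eef_pos: [0.5997, -0.2871, 0.1188]
tool_rot: [-0.0, 0.996, 0.087, -0.0]
contact_force: [0.0, -0.5, 0.1]
gripper_width: 0.144
grasp_force: 78.3
```

```bash
python3 - <<'E'
from h import *
h=np.radians(10.1); X=np.array([np.cos(h),np.sin(h),0]); p=np.array([.5998,-.2877,0])+.002*X
delta([p[0],p[1],.1167],10.0); print(get_obs()["contact_force"],get_obs()["torque"])
E
```

```text
now [ 0.5997 -0.2871  0.1188] t 15.35 shift [0.002  0.0006 0.0021] turn [-0.03  0.04 -0.01]
[ 0.04997117 -0.46429178  0.08747582] [-0.03496256 -0.04730897 -0.06341855]
```

Call:
arm_command(commands=[0.0015,0.0005,0,0,0,0,0,0.0015,0.0005,0.002,0,0,0,0,0.0015,0.0005,0.004,0,0,0,0,0.0015,0.0005,0.004,0,0,0,0])

```text
t: 15.75
eef_pos: [0.6013, -0.2873, 0.1149]
tool_rot: [-0.0, 0.996, 0.087, -0.0]
contact_force: [0.4, 1.5, -0.2]
gripper_width: 0.148
grasp_force: 78.3
```

Call:
arm_command(commands=[0,0,0.0015,0,0,0,0,0,0,0.003,0,0,0,0,0,0,0.003,0,0,0,0])

```text
t: 16.05
eef_pos: [0.6013, -0.2873, 0.1121]
tool_rot: [-0.0, 0.996, 0.087, -0.0]
contact_force: [0.3, -0.3, -1.3]
gripper_width: 0.145
grasp_force: 78.3
```

Call:
arm_command(commands=[0,0,0.002,0,0,0,0,0,0,0.004,0,0,0,0,0,0,0.006,0,0,0,0,0,0,0.008,0,0,0,0,0,0,0.008,0,0,0,0])

```text
t: 16.55
eef_pos: [0.6012, -0.2873, 0.1039]
tool_rot: [-0.0, 0.996, 0.087, -0.0]
contact_force: [-0.1, 0.3, -0.7]
gripper_width: 0.142
grasp_force: 78.3
```

Call:
arm_command(commands=[0,0,0.001,0,0,0,0,0,0,0.002,0,0,0,0,0,0,0.003,0,0,0,0,0,0,0.004,0,0,0,0,0,0,0.004,0,0,0,0])

```text
t: 17.05
eef_pos: [0.6016, -0.2875, 0.1008]
tool_rot: [0.0, 0.996, 0.087, 0.0]
contact_force: [-1.2, 1.4, 2.9]
gripper_width: 0.144
grasp_force: 78.9
```

Call:
arm_command(commands=[0,0,0.001,0,0,0,0,0,0,0.002,0,0,0,0,0,0,0.003,0,0,0,0,0,0,0.004,0,0,0,0,0,0,0.004,0,0,0,0])

```text
t: 17.55
eef_pos: [0.6017, -0.2874, 0.097]
tool_rot: [0.0, 0.996, 0.087, 0.0]
contact_force: [-2.4, 0.7, 6.0]
gripper_width: 0.144
grasp_force: 79.4
```

Call:
arm_command(commands=[0,0,0.001,0,0,0,0,0,0,0.002,0,0,0,0,0,0,0.003,0,0,0,0,0,0,0.004,0,0,0,0,0,0,0.004,0,0,0,0])

```text
t: 18.05
eef_pos: [0.6017, -0.2875, 0.0934]
tool_rot: [0.0, 0.996, 0.087, 0.0]
contact_force: [-3.3, 1.3, 9.5]
gripper_width: 0.143
grasp_force: 79.8
```

Call:
arm_command(commands=[0,0,0.001,0,0,0,0,0,0,0.002,0,0,0,0,0,0,0.002,0,0,0,0])

```text
t: 18.35
eef_pos: [0.6018, -0.2875, 0.0926]
tool_rot: [0.0, 0.996, 0.087, 0.0]
contact_force: [-5.4, 2.3, 16.8]
gripper_width: 0.146
grasp_force: 80.8
```

Call:
arm_command(commands=[0,0,0.0005,0,0,0,0,0,0,0.001,0,0,0,0,0,0,0.001,0,0,0,0,0,0,0.001,0,0,0,0])

```text
t: 18.75
eef_pos: [0.6019, -0.2876, 0.0925]
tool_rot: [0.0, 0.996, 0.087, 0.001]
contact_force: [-6.6, 3.8, 21.5]
gripper_width: 0.149
grasp_force: 81.6
```

```bash
python3 - <<'E'
from h import *
for n,c in(("s4",np.load("s4.npy",allow_pickle=True).item()),("now",read_camera("scene"))):
    h=cv2.cvtColor(c["img"],cv2.COLOR_RGB2HSV)[220:330,245:365]; m=((h[...,0]>5)&(h[...,0]<20)&(h[...,1]>150)).astype(np.uint8); M=cv2.moments(m,True); print(n,M["m00"],M["m10"]/M["m00"],M["m01"]/M["m00"])
o=get_obs(); print(o["t"],o["eef_pos"],o["contact_force"],o["gripper_width"])
E
```

```text
s4 273.0 57.366300366300365 42.86813186813187
now 280.0 56.85 42.30714285714286
18.8 [ 0.60194175 -0.28757518  0.0924858 ] [-7.67681853  3.19565106 21.74927283] 0.14458952203371758
```

The knob is hard against the stop: the height matches the calculated stop and the force jumped to 21 N. The hood hasn't moved.

```bash
python3 -c "
from station import hand_in; print(hand_in())"
```

```text
the job is handed in; nothing more can be done
None
```

The job is handed in at about 19 s: the orange hood hangs free astride the bar, and the knob is fully on the D-shaft with its pointer over the flat, held pressed against its stop at about 21 N.

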